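# Show which memory module goes into which slot of the opened mini PC

## Task

Show the trainee at the repair counter which memory goes where: with the fingertips, point straight down at the short memory module lying on the mat, within about 3 cm above its middle, and stay there for two seconds; then point in the same way at the empty memory slot in the opened mini PC for two seconds, and finish still pointing there. Touch nothing and move nothing, and on the way do not point at the long module, at the loose storage card or at the slot that already has a module in it.

Things in the scene. Friction and masses are not known exactly. Their poses are not given: they have to be found in the camera images.
- short_module: The short memory module (laptop size), loose, lying flat on the mat: green circuit card 30 mm (its x) by 67.6 mm (its y), 3.8 mm thick, with small black chips, a white label and gold contacts along its +x long edge. Origin: centre of its underside, 2 mm above the counter, z up. Its middle is straight above the origin. To be pointed at first.
- slot_empty: The empty memory slot on the mini PC's board: black connector bar 73 mm long (its y), 6.5 wide, 5.5 high, centred 15 mm to +x of the origin, and two steel latch arms 71 mm apart; bare dark blue board between. Origin: middle of the slot, i.e. of the 30 mm (x) by 67.6 mm (y) bed a module would cover, on the board's face, 30 mm above the counter, 12 mm below the case's rim; z up. Pointed at second.
- slot_filled: The slot beside it, of the same build, 40 mm away along x from the empty one (either side), with a short memory module already lying in it 2 to 6 mm above the board. Origin: middle of that module's bed, on the board's face, 30 mm above the counter. Not to be pointed at.
- mini_pc: The opened mini PC, fixed, bottom up, cover off: aluminium case 126 (x) by 113 (y) by 42 mm high, wall 3 mm; its dark blue board's face, 30 mm above the counter, carries two memory slots (middles at x = -39 and +1, y = -14 mm; either is the empty one), a fitted storage card at the +y side and a 20 mm coin cell at +x. Origin: centre of its underside on the counter, z up.
- mat: Dark grey antistatic mat, fixed, 220 mm (x) by 300 mm (y), 2 mm thick, under the loose cards and the screwdriver. Origin: centre of its underside, z up.
- long_module: A long desktop memory module that does not fit here, loose, flat on the mat: green card 31 mm (x) by 133.3 mm (y), 3.8 mm thick, black chips, a white label. Origin: centre of its underside. Not to be pointed at.
- storage_card: A narrow loose storage card, flat on the mat: green card 22 mm (x) by 80 mm (y), 2.8 mm thick, three square black chips. Origin: centre of its underside. Not to be pointed at.
- screwdriver: Precision screwdriver lying on the mat along its x axis, handle to -x: 156 mm long, 14 mm thick, grey handle, steel blade. Origin: under its axis, 80 mm from the handle's end.
There are look-alikes about, which are no part of the job. Of the things that look like the screwdriver, take the one that is farthest to the robot's right at the start.

How it is judged:
By the outcome, as a careful person would: the job done as asked, in the order asked, and still so for the second after the job is handed in, with the robot touching nothing.
It also fails if it takes over 43 s, if anything falls off the work surface, if the arm or the gripper's body presses on something with over 40 N, if the wrist force passes 120 N, or if a joint passes its speed limit or range.

## Robot

A 7-joint arm with a two-finger parallel gripper is mounted at the origin on the work surface. World frame = base frame: x ahead of the robot, y to its left, z up, the work surface at z = 0. Lengths are in m, angles in degrees, forces in N, time in s.
With the tool pointing down it reaches from about 0.425 to 0.875 m from the base axis. Payload 4.7 kg.
Tool frame: the origin (TCP) lies between the finger pads, 19 mm behind the fingertips; this is the grasp point; z points along the fingers, y is the line along which they close (so a half turn about z gives the same grasp; the last joint's range is limited). The gripper opens to 87 mm and grips with 3 to 60 N. Pads are 19 mm wide; open, the fingers measure 117 mm over their backs; the gripper's body (75 mm by 190 mm) begins 51 mm behind the grasp point.
Start: joints at [71.683, 18.392, -4.016, 83.108, 1.295, 78.541, -3.26], TCP at [0.213, -0.614, 0.241] pointing down, gripper open.
Joint ranges: [-163.93, 163.93], [-17.29, 119.83], [-79.2, 71.16], [3.27, 140.29], [-89.18, 269.18], [5.43, 117.66], [-154.24, 154.24]. Speed limits (degrees/s): [147.25, 147.25, 180, 180, 180, 180, 180].

## Interface

Orientations are given as [roll, pitch, yaw] about the fixed x, y, z axes, in that order (R = Rz(yaw) Ry(pitch) Rx(roll)).
In Python, from cell import env, read_camera gives the robot as it stands. The module is installed in compiled form; this text tells all that it offers.
- The arm moves only by the shell command python3 -m handwheel 'ROWS' [FORCE]. ROWS is a JSON list that holds a single list of rows (three levels of brackets), with 1 to 8 rows, each of 5 numbers: dx, dy, dz in normalised numbers (1 is 50 cm), then a turn about the tool's z in a scale on which 1.0 is pi rad, then the finger opening in m; each row is the pose to reach, as a shift and turn from the pose commanded when the command began, along the tool's axes at that moment; what a row does not reach only later rows make up. A row lasts 1/12 s, in which the tool goes at most 0.0417 m and 7.16 degrees, less where a joint would pass 70% of its speed; a pose out of reach is approached as far as the arm can. The fingers move at their own pace and stop on an object; FORCE is the grip in N (left out, the last holds). Time passes only in rows, so rows that do not move let the fingers close. It prints the time, the measured TCP pose, the force, the opening and the grip force at its end. A shift or turn number past 1, either way, is cut back to 1. Input that does not fit is refused with a message, and nothing moves.
- env.get_obs(): the state, without advancing time (a new reading comes with each control period).
- read_camera(name): name is "scene" or "top"; returns a dict with "color" (480x640x3 uint8, blue, green, red), "fx", "fy", "cx", "cy" (pixels), "world_from_camera" (4x4, takes a point from camera to world coordinates). Camera axes: x right, y down, z forward; pixel columns grow to the right and rows downward; lengths in m; the calibration is good to about 2 mm. A picture is of the moment at which its call begins. There is no depth.
- env.sign_off(): hands the job in; it is judged then, once.
The state is a dict: "time_s": time; "qpos": joint angles; "joint_velocities": joint speeds; "effort": joint torques, N m; "tool_pos": TCP position; "tool_rot": TCP orientation; "force": force on the tool from outside, world axes, zero at the start; "wrist_torque": the same for the moment, N m; "grip_width": finger opening in m; "grasp_force": force on a finger pad.
Only numpy, scipy, OpenCV 4.12 (cv2) and the standard library are available. Lean on these libraries where they do the work, as an engineer would, in place of code of your own. Each camera call takes 0.05 s, during which the arm holds its last target. There are 200 camera calls.

## Working session

There is one attempt and no reset: what is moved stays moved. The work goes in short steps, Python scripts to look and compute and a shell command to move; the robot and the scene stay as the last step left them, time stands still between calls to the robot, and variables do not carry over. Pictures are saved under pics/ and viewed, at most 10 in all, crops included, and the job is handed in when it is done.

```bash
mkdir -p pics; python3 - <<'E'
from cell import env, read_camera
import cv2,numpy as np
o=env.get_obs(); print(o["time_s"],o["tool_pos"],o["tool_rot"],o["grip_width"])
for n in("scene","top"):
    c=read_camera(n); cv2.imwrite(f"pics/{n}0.png",c["color"]); print(n,c["fx"],c["fy"],c["cx"],c["cy"]); print(np.round(c["world_from_camera"],4).tolist())
E
```

```text
0.0 [ 0.21275838 -0.61365776  0.24016839] [-1.79892410e+02  5.52730527e-03  1.91274030e+01] 0.0870343025791292
scene 507.1409532189187 507.1409532189187 317.02096275282395 234.08972678553823
[[-0.6479, 0.4323, -0.6272, 1.0245], [0.7617, 0.3558, -0.5415, 0.45], [-0.011, -0.8286, -0.5598, 0.5629], [0.0, 0.0, 0.0, 1.0]]
top 440.70054382530805 440.70054382530805 317.6362079432085 236.50104747778116
[[-0.0129, -0.9964, 0.0833, 0.4021], [-0.9997, 0.011, -0.0225, -0.0097], [0.0215, -0.0835, -0.9963, 0.8555], [0.0, 0.0, 0.0, 1.0]]
```

View pics/top0.png

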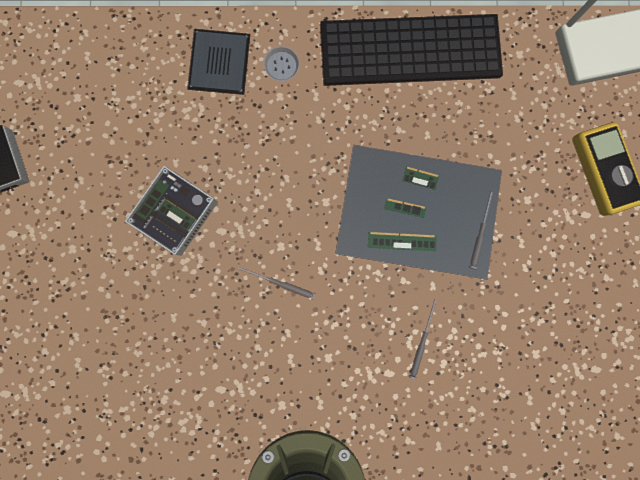

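View pics/scene0.png

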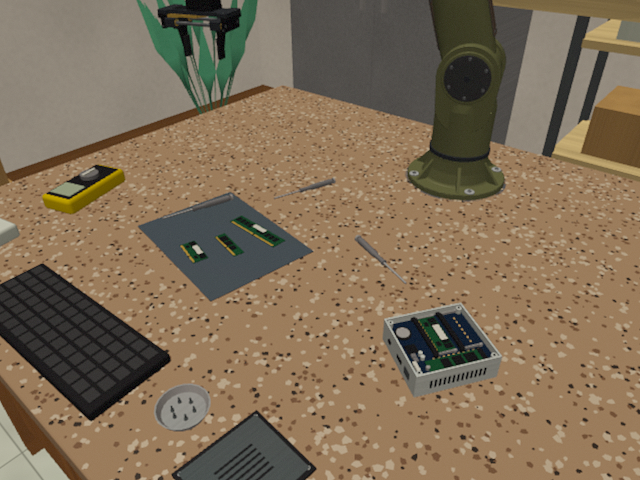

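The top view shows the mat with three cards: the short module at about (421,178), the storage card at (405,208) and the long module at (402,242). The mini PC is at about (171,211). I'll enlarge both areas.

```bash
python3 - <<'E'
import cv2,numpy as np
t=cv2.imread("pics/top0.png"); s=cv2.imread("pics/scene0.png")
r=lambda i,x,y,w,h,k:cv2.resize(i[y:y+h,x:x+w],None,fx=k,fy=k,interpolation=cv2.INTER_CUBIC)
cv2.imwrite("pics/c1.png",r(t,120,160,100,100,6))
a=r(t,380,155,80,60,5); b=r(s,375,300,130,100,4)
b=cv2.resize(b,(400,308))
cv2.imwrite("pics/c2.png",np.hstack([np.vstack([a,np.zeros((8,400,3),np.uint8)]),b]))
E
```

```text
(no output)
```

View pics/c1.png

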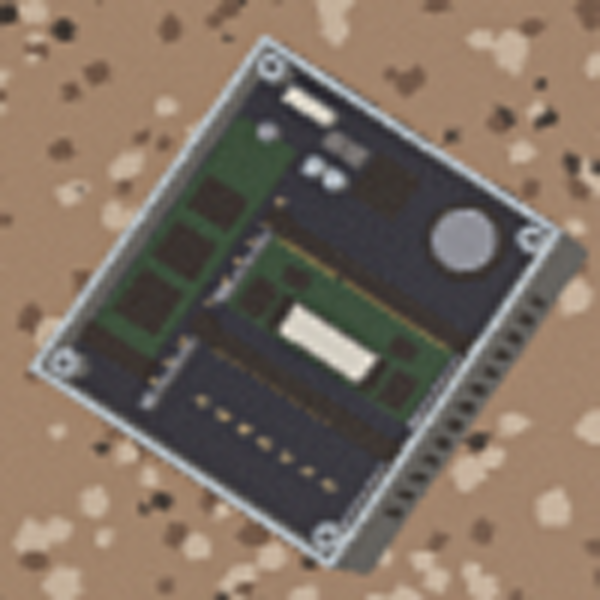

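View pics/c2.png

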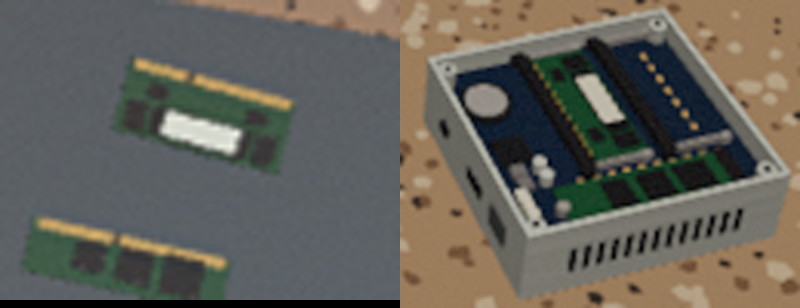

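The empty slot is the lower-left one (mini PC x = -39), with bare board and gold dots. The rim corners in crop c1 are (265,37), (558,230), (332,565) and (33,367). The short module's corners in c2 are (133,57), (293,98), (277,172) and (113,130).

```bash
cat > h.py <<'E'
import numpy as np, cv2
from cell import env
from scipy.spatial.transform import Rotation as R
CAM={"top":(440.7005,317.6362,236.501,np.array([[-0.0129,-0.9964,0.0833,0.4021],[-0.9997,0.011,-0.0225,-0.0097],[0.0215,-0.0835,-0.9963,0.8555]])),
"scene":(507.141,317.021,234.0897,np.array([[-0.6479,0.4323,-0.6272,1.0245],[0.7617,0.3558,-0.5415,0.45],[-0.011,-0.8286,-0.5598,0.5629]]))}
def world(cam,p,z):
    f,cx,cy,T=CAM[cam]; p=np.atleast_2d(p)
    d=np.c_[(p[:,0]-cx)/f,(p[:,1]-cy)/f,np.ones(len(p))]@T[:,:3].T
    return T[:,3]+d*((z-T[2,3])/d[:,2])[:,None]
def pix(cam,P):
    f,cx,cy,T=CAM[cam]; q=(np.atleast_2d(P)-T[:,3])@T[:,:3]
    return q[:,:2]/q[:,2:]*f+[cx,cy]
def togo(t):
    o=env.get_obs(); return R.from_euler("xyz",o["tool_rot"],degrees=True).inv().apply(np.array(t)-o["tool_pos"])
E
python3 - <<'E'
from h import *
c=lambda a,k,x,y:(np.array(a)+.5)/k-.5+[x,y]
m=world("top",c([(133,57),(293,98),(277,172),(113,130)],5,380,155),.0055)
print("module",m.mean(0),[np.linalg.norm(m[i]-m[i-1]) for i in range(4)], m[1]-m[0])
r=world("top",c([(265,37),(558,230),(332,565),(33,367)],6,120,160),.042)
print("rim",r.mean(0),[np.linalg.norm(r[i]-r[i-1]) for i in range(4)])
C=r.mean(0); x=r[0]+r[1]-r[2]-r[3]; x/=np.linalg.norm(x); y=np.cross([0,0,1],x)
S=C-.039*x-.014*y; S[2]=.03; print("slot",S,"yaw",np.degrees(np.arctan2(x[1],x[0])), "filled",S+.04*x)
print((pix("top",[S])-[120,160])*6, (pix("scene",[S,m.mean(0)])))
for t in (m.mean(0),S): print(np.hypot(*t[:2]),togo([t[0],t[1],.24]))
E
```

```text
module [ 0.58754495 -0.23266738  0.0055    ] [np.float64(0.03040283875940826), np.float64(0.06510915081146022), np.float64(0.030384637959221326), np.float64(0.06653329458406076)] [-0.01691517 -0.06287351  0.        ]
rim [0.52355264 0.24585728 0.042     ] [np.float64(0.1235334254084577), np.float64(0.1097915678807151), np.float64(0.12333734731913212), np.float64(0.11084400537302579)]
slot [0.48334068 0.25585719 0.03      ] yaw -33.71187239593905 filled [0.51661425 0.23365652 0.03      ]
[[272.74271388 429.7841681 ]] [[459.42968262 328.67026849]
 [194.57918291 250.04693683]]
0.6319360583464955 [ 0.4789432  -0.23720813  0.00064788]
0.5468830911095738 [ 0.54056306 -0.73290671  0.00148037]
```

The measured sizes fit: 30.4×66 mm for the module and 123×110 mm for the rim. The projected slot middle also lands on the bare bed in both views. I'll move high above the short module, closing the fingers on the way.

Careful with the scale: shifts go in shares of 50 cm and turns go in shares of pi rad. That gives: 0.22 m / 0.5 = 0.44, 0.2 m / 0.5 = 0.4.

```bash
python3 -m handwheel '[[[0.04,-0.02,0,0,0],[0.1,-0.05,0,0,0],[0.16,-0.08,0,0,0],[0.22,-0.11,0,0,0],[0.28,-0.14,0,0,0],[0.34,-0.17,0,0,0],[0.4,-0.2,0,0,0],[0.44,-0.22,0,0,0]]]' 5
python3 -m handwheel '[[[0.04,-0.02,0,0,0],[0.1,-0.05,0,0,0],[0.16,-0.08,0,0,0],[0.22,-0.11,0,0,0],[0.28,-0.14,0,0,0],[0.34,-0.17,0,0,0],[0.4,-0.2,0,0,0],[0.44,-0.22,0,0,0]]]'
python3 -m handwheel '[[[0.04,-0.02,0,0,0],[0.078,-0.034,0,0,0],[0.078,-0.034,0,0,0],[0.078,-0.034,0,0,0]]]'
python3 -c "
from h import *
print(togo([.5875,-.2327,.041]),env.get_obs()['tool_rot'])"
```

```text
time_s: 0.77
tool_pos: [0.3875, -0.4346, 0.2409]
tool_rot: [-179.9, -0.1, 19.3]
force: [0.4, 0.8, 0.0]
grip_width: 0.0417
grasp_force: 0.0
time_s: 1.43
tool_pos: [0.5586, -0.2583, 0.2408]
tool_rot: [-179.9, -0.1, 19.3]
force: [0.1, 0.2, -0.2]
grip_width: 0.0007
grasp_force: 0.0
time_s: 1.77
tool_pos: [0.5883, -0.2318, 0.2405]
tool_rot: [-179.9, 0.0, 19.3]
force: [-0.2, -0.1, 0.6]
grip_width: 0.0006
grasp_force: 0.0
[-0.00087425  0.00080288  0.199515  ] [-1.79935954e+02  4.07251963e-02  1.92886822e+01]
```

Now straight down 0.199 m to about 16 mm above the module, then check with a picture.

Converted, 0.14 m / 0.5 = 0.28, 0.135 m / 0.5 = 0.27.

```bash
python3 -m handwheel '[[[-0.002,0.002,0.04,0,0],[-0.002,0.002,0.08,0,0],[-0.002,0.002,0.12,0,0],[-0.002,0.002,0.16,0,0],[-0.002,0.002,0.2,0,0],[-0.002,0.002,0.24,0,0],[-0.002,0.002,0.27,0,0],[-0.002,0.002,0.28,0,0]]]'
python3 -m handwheel '[[[0,0,0.03,0,0],[0,0,0.06,0,0],[0,0,0.09,0,0],[0,0,0.11,0,0],[0,0,0.118,0,0],[0,0,0.118,0,0]]]'
python3 - <<'E'
from h import *
from cell import read_camera
print(togo([.5875,-.2327,.041]))
t=read_camera("top")["color"][130:230,350:470]; s=read_camera("scene")["color"][200:300,135:255]
cv2.imwrite("pics/p1.png",np.hstack([cv2.resize(i,(396,330),interpolation=cv2.INTER_CUBIC) for i in(t,s)]))
E
```

```text
time_s: 2.43
tool_pos: [0.5842, -0.2359, 0.0981]
tool_rot: [-179.9, 0.3, 19.0]
force: [-0.3, -0.4, -0.7]
grip_width: 0.0006
grasp_force: 0.0
time_s: 2.93
tool_pos: [0.5864, -0.2351, 0.0416]
tool_rot: [-180.0, 0.1, 19.1]
force: [-0.7, 0.2, 0.5]
grip_width: 0.0003
grasp_force: 0.0
[ 0.00184646 -0.00187601  0.00055006]
```

View pics/p1.png

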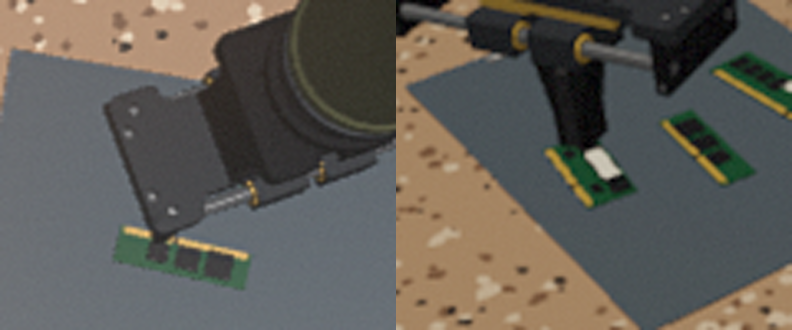

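The scene view shows the closed fingertips at about (192,244), just above the short module's middle, and nothing has been disturbed. I'll correct by 2 mm and hold for more than 2 s.

Converted, -0.001 m / 0.5 = -0.002.

```bash
python3 -m handwheel '[[[0.002,-0.002,0,0,0],[0.002,-0.002,0,0,0],[0.002,-0.002,0,0,0],[0.002,-0.002,0,0,0],[0.002,-0.002,0,0,0],[0.002,-0.002,0,0,0],[0.002,-0.002,0,0,0],[0.002,-0.002,0,0,0]]]'
for i in 1 2 3; do python3 -m handwheel '[[[0,0,0,0,0],[0,0,0,0,0],[0,0,0,0,0],[0,0,0,0,0],[0,0,0,0,0],[0,0,0,0,0],[0,0,0,0,0],[0,0,0,0,0]]]'; done
python3 -m handwheel '[[[0,0,0,0,0],[0,0,0,0,0],[0,0,0,0,0],[0,0,0,0,0]]]'
python3 -m handwheel '[[[0,0,-0.04,0,0],[0,0,-0.09,0,0],[0,0,-0.14,0,0],[0,0,-0.19,0,0],[0,0,-0.24,0,0],[0,0,-0.28,0,0],[0,0,-0.3,0,0],[0,0,-0.3,0,0]]]'
python3 -c "
from h import *
print(togo([.4833,.2559,.069]),env.get_obs()['tool_rot'])"
```

```text
time_s: 3.7
tool_pos: [0.5878, -0.2333, 0.0422]
tool_rot: [180.0, 0.0, 19.1]
force: [0.4, 0.4, -0.5]
grip_width: 0.0005
grasp_force: 0.0
time_s: 4.37
tool_pos: [0.5878, -0.2333, 0.0422]
tool_rot: [180.0, 0.0, 19.1]
force: [-0.9, 0.4, 1.1]
grip_width: 0.0008
grasp_force: 0.0
time_s: 5.03
tool_pos: [0.5878, -0.2333, 0.0422]
tool_rot: [180.0, 0.0, 19.1]
force: [0.0, 0.4, -0.1]
grip_width: 0.0004
grasp_force: 0.0
time_s: 5.7
tool_pos: [0.5878, -0.2333, 0.0422]
tool_rot: [180.0, 0.0, 19.1]
force: [0.3, 0.2, -0.0]
grip_width: 0.0006
grasp_force: 0.0
time_s: 6.03
tool_pos: [0.5878, -0.2333, 0.0422]
tool_rot: [180.0, 0.0, 19.1]
force: [0.4, -0.4, -0.3]
grip_width: 0.0006
grasp_force: 0.0
time_s: 6.7
tool_pos: [0.5893, -0.2337, 0.1951]
tool_rot: [179.8, -0.2, 19.1]
force: [-0.4, -0.6, 0.7]
grip_width: 0.0004
grasp_force: 0.0
[ 0.05975195 -0.49775085  0.12462339] [179.80029524  -0.21012304  19.1233326 ]
```

Held for over 3 s. Next I'll cross high to above the empty slot.

Converted, -0.22 m / 0.5 = -0.44, -0.2 m / 0.5 = -0.4.

```bash
python3 -m handwheel '[[[0.004,-0.04,0,0,0],[0.012,-0.1,0,0,0],[0.02,-0.16,0,0,0],[0.026,-0.22,0,0,0],[0.034,-0.28,0,0,0],[0.04,-0.34,0,0,0],[0.048,-0.4,0,0,0],[0.052,-0.44,0,0,0]]]'
python3 -m handwheel '[[[0.004,-0.04,0,0,0],[0.012,-0.1,0,0,0],[0.02,-0.16,0,0,0],[0.026,-0.22,0,0,0],[0.034,-0.28,0,0,0],[0.04,-0.34,0,0,0],[0.048,-0.4,0,0,0],[0.052,-0.44,0,0,0]]]'
python3 -m handwheel '[[[0.006,-0.04,0,0,0],[0.012,-0.09,0,0,0],[0.016,-0.116,0,0,0],[0.016,-0.116,0,0,0],[0.016,-0.116,0,0,0],[0.016,-0.116,0,0,0]]]'
python3 -c "
from h import *
print(togo([.4833,.2559,.069]),env.get_obs()['tool_rot'],env.get_obs()['qpos'])"
```

```text
time_s: 7.37
tool_pos: [0.5386, -0.0134, 0.1905]
tool_rot: [-179.9, 0.1, 19.3]
force: [-0.3, 0.3, 0.2]
grip_width: 0.0003
grasp_force: 0.0
time_s: 8.03
tool_pos: [0.4908, 0.2025, 0.1907]
tool_rot: [-179.9, 0.1, 19.3]
force: [0.6, -0.3, -0.2]
grip_width: 0.0005
grasp_force: 0.0
time_s: 8.53
tool_pos: [0.4815, 0.2551, 0.1911]
tool_rot: [179.9, 0.1, 19.0]
force: [-0.1, -0.9, -0.1]
grip_width: 0.0003
grasp_force: 0.0
[ 0.0022153  -0.00024536  0.12210676] [1.79940079e+02 1.09359469e-01 1.90471474e+01] [   6.70695871   11.02598587  -41.50426912  100.75969738    7.72382746
   71.21999238 -107.73662141]
```

Converted, 0.12 m / 0.5 = 0.24, 0.115 m / 0.5 = 0.23.

```bash
python3 -m handwheel '[[[0.002,0,0.02,0,0],[0.004,0,0.06,0,0],[0.004,0,0.1,0,0],[0.004,0,0.14,0,0],[0.004,0,0.18,0,0],[0.004,0,0.21,0,0],[0.004,0,0.23,0,0],[0.004,0,0.24,0,0]]]'
python3 -m handwheel '[[[0,0,0,0,0],[0,0,0,0,0],[0,0,0,0,0]]]'
python3 - <<'E'
from h import *
from cell import read_camera
print(togo([.4833,.2559,.069])); p=env.get_obs()["tool_pos"]
print("tip expected in scene",(pix("scene",[p-[0,0,.019]])-[375,270])*6)
s=read_camera("scene")["color"][270:370,375:505]
cv2.imwrite("pics/p2.png",cv2.resize(s,None,fx=6,fy=6,interpolation=cv2.INTER_CUBIC))
E
```

```text
time_s: 9.2
tool_pos: [0.4826, 0.2558, 0.0701]
tool_rot: [180.0, 0.2, 19.0]
force: [-0.4, 0.5, 0.5]
grip_width: 0.0005
grasp_force: 0.0
time_s: 9.45
tool_pos: [0.484, 0.2578, 0.0731]
tool_rot: [-180.0, -0.1, 19.1]
force: [-0.2, 1.1, 0.1]
grip_width: 0.0007
grasp_force: 0.0
[-0.00131517  0.00154013  0.00414324]
tip expected in scene [[527.33022095 284.1858367 ]]
```

View pics/p2.png

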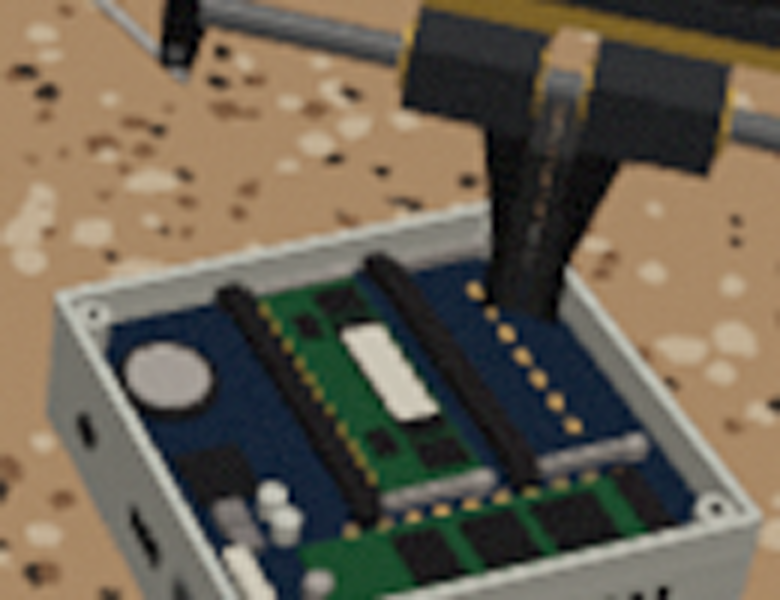

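The tips are over the bare bed of the empty slot, at about (525,310) in the crop and about 24 mm above the board. I'll trim 4 mm down and hold.

Converted, 0.004 m / 0.5 = 0.008, -0.001 m / 0.5 = -0.002.

```bash
python3 -m handwheel '[[[-0.002,0.002,0.008,0,0],[-0.002,0.002,0.008,0,0],[-0.002,0.002,0.008,0,0],[-0.002,0.002,0.008,0,0],[-0.002,0.002,0.008,0,0],[-0.002,0.002,0.008,0,0],[-0.002,0.002,0.008,0,0],[-0.002,0.002,0.008,0,0]]]'
for i in 1 2 3 4; do python3 -m handwheel '[[[0,0,0,0,0],[0,0,0,0,0],[0,0,0,0,0],[0,0,0,0,0],[0,0,0,0,0],[0,0,0,0,0],[0,0,0,0,0],[0,0,0,0,0]]]'|head -4; done
python3 -c "
from h import *
d=togo([.4833,.2559,.069]); print(d)
if abs(d).max()<.004: print(env.sign_off())"
```

```text
time_s: 10.17
tool_pos: [0.4826, 0.2563, 0.0682]
tool_rot: [180.0, 0.0, 19.1]
force: [-0.6, 0.2, 0.5]
grip_width: 0.0005
grasp_force: 0.0
time_s: 10.83
tool_pos: [0.4826, 0.2562, 0.0682]
tool_rot: [180.0, 0.0, 19.1]
force: [0.1, 0.3, -0.1]
time_s: 11.5
tool_pos: [0.4826, 0.2563, 0.0682]
tool_rot: [180.0, 0.0, 19.1]
force: [-0.9, -0.5, 0.2]
time_s: 12.17
tool_pos: [0.4826, 0.2562, 0.0682]
tool_rot: [180.0, 0.0, 19.1]
force: [-0.4, 0.2, 0.8]
time_s: 12.83
tool_pos: [0.4826, 0.2562, 0.0682]
tool_rot: [180.0, 0.0, 19.1]
force: [0.4, 0.4, -0.3]
[ 0.00053623  0.00052031 -0.00082494]
the job is handed in; nothing more can be done
None
```

The arm pointed at the short module's middle for about 3 s, then at the empty slot for about 3 s; I handed the job in at about 12.8 s with it still pointing there and no sign of contact (wrist force readings stayed near 1 N).

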